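Run a fingertip along a bent roller track

TASK

Check that every roller of the small bent roller track turns: with the closed fingertips, stroke gently along the tops of all eight rollers, following the middle of the bend from the open end to the end with the upright stop plate, so that each one is rolled on towards the stop plate. Press lightly: the track is sprung and must not be pushed down onto its stops. Leave the things lying around it where they are, and finish with the hand clear.

Things in the scene. Friction and masses are not known exactly. Their poses are not given: they have to be found in the camera images.
- track: plywood foot, fixed to the bench, of a small bent roller track; z up. Origin on the bench top under the middle of the track. Eight rollers lie on an arc of radius 130 mm about x = -112 mm, y = 0 of this frame; roller n sits at the angle (n - 4.5) x 12.5 degrees from +x, counter-clockwise: roller 1 at (-18, -90) mm, the bend's middle at (18, 0), roller 8 at (-18, 90)
- bend_centre (a point): centre of the arc at roller-top height (52 mm above the bench), 130 mm from every roller's middle. Rollers: 20 mm diameter, 36 mm long, axles along the arc's radius, 28 mm apart, tops 52 mm above the bench; the aluminium side rails are 8 mm lower than the tops
- stop_plate (a point): middle of the top edge, 70 mm above the bench, of the upright plywood stop plate (46 mm wide, 6 mm thick), on the track's centreline 41 mm past roller 8; the other end, at roller 1, is open
- top_1 (a point): middle of the top line of the first roller, at the open end; goes down with the deck
- top_5 (a point): middle of the top line of the fifth roller; goes down with the deck
- top_8 (a point): middle of the top line of the last roller, next to the stop plate; goes down with the deck
- deck (a joint): how far the sprung deck (side rails with all rollers) is pushed down, m: 0 up at rest, 0.010 on its stops. The whole deck goes straight down; it begins to move at about 1.5 N and needs about 0.7 N more per mm, about 8.5 N on the stops
- roller_1 (a joint): turn of roller 1, rad, 0 at the start, growing when its top moves towards the stop plate; turns freely and stays where it is left
- roller_2 (a joint): turn of roller 2, rad, 0 at the start, growing when its top moves towards the stop plate; turns freely and stays where it is left
- roller_3 (a joint): turn of roller 3, rad, 0 at the start, growing when its top moves towards the stop plate; turns freely and stays where it is left
- roller_4 (a joint): turn of roller 4, rad, 0 at the start, growing when its top moves towards the stop plate; turns freely and stays where it is left
- roller_5 (a joint): turn of roller 5, rad, 0 at the start, growing when its top moves towards the stop plate; turns freely and stays where it is left
- roller_6 (a joint): turn of roller 6, rad, 0 at the start, growing when its top moves towards the stop plate; turns freely and stays where it is left
- roller_7 (a joint): turn of roller 7, rad, 0 at the start, growing when its top moves towards the stop plate; turns freely and stays where it is left
- roller_8 (a joint): turn of roller 8, rad, 0 at the start, growing when its top moves towards the stop plate; turns freely and stays where it is left
- loupe: black round loupe, 40 mm across, 34 tall, standing on the bench inside the bend; loose, to be left alone; origin at the centre of its underside
- usb_stick: memory stick, 18 x 57 x 9 mm, lying on the bench inside the bend; loose, to be left alone; origin at the centre of its underside
- gauge_block: steel set-up block 25 x 75 x 25 mm, lying on the bench just outside the bend; loose, to be left alone; origin at the centre of its underside
- clear_tape: small roll of tape lying flat, 55 mm across, 18 high; loose, to be left alone; origin at the centre of its underside
- power_bank: black power bank, 50 x 100 x 16 mm, lying flat; loose, to be left alone; origin at the centre of its underside
- masking_tape: large roll of tape lying flat, 91 mm across, 24 high; loose, to be left alone; origin at the centre of its underside

How it is judged:
By the outcome, as a careful person would: the job done as asked, in the order asked, and still so for the second after the job is handed in, with the robot touching nothing.
It also fails if it takes over 45 s, if anything falls off the work surface, if the arm or the gripper's body presses on something with over 40 N, if the wrist force passes 120 N, or if a joint passes its speed limit or range.

ROBOT

A 6-joint arm with a two-finger parallel gripper is mounted at the origin on a cart in front of the work surface, level with it; the furniture and walls round the work are solid. World frame = base frame: x ahead of the robot, y to its left, z up, the work surface at z = 0. Lengths are in m, angles in rad, forces in N, time in s.
With the tool pointing down it reaches from about 0.4 to 0.925 m from the base axis. Payload 12.5 kg.
Tool frame: the origin (TCP) lies midway between the tips of the shut fingers; the grasp point (between the pads) lies 19 mm behind it; z points along the fingers, x is the direction in which the jaws open and shut, and the axes are right-handed (so a half turn about z gives the same grasp; the last joint's range is limited). The gripper opens to 95 mm and grips with 3 to 60 N. Pads are 20 mm wide; open, the fingers measure 119 mm over their backs; the gripper's body (75 mm by 180 mm) begins 59 mm behind the grasp point.
Start: joints at [-1.328, 0.491, 1.559, -0, 1.092, -0.106], TCP at [0.214, -0.587, 0.215] pointing down, gripper open.
Joint ranges: [-3.1, 3.1], [-0.84, 2.19], [0.05, 2.79], [-1.13, 4.28], [0.06, 2.93], [-2.69, 2.69]. Speed limits (rad/s): [2.22, 2.22, 2.79, 3.14, 3.14, 3.14].

INTERFACE

Orientations are given as [roll, pitch, yaw] about the fixed x, y, z axes, in that order (R = Rz(yaw) Ry(pitch) Rx(roll)).
In Python, from cell import sensors, optics, job_done gives the robot as it stands. The module is installed in compiled form; this text tells all that it offers.
- The arm moves only by the tool drive_tool, never from a script. Its argument "targets" is a list of rows, each a list of 7 numbers: the shift along the tool's x, y, z in m, then the turn, a rotation vector about the tool's x, y, z in degrees, then the closure, from 0 (fully open) to 1 (shut). A call has 1 to 20 rows; each row shifts and turns the pose as measured when the row begins, along the tool's axes as they then stand; what a row does not reach is not made up. A row lasts 1/10 s, in which the tool goes at most 50 mm and 8.59 degrees, less where a joint would pass 70% of its speed; a pose out of reach is approached as far as the arm can. A call with a gripper value outside its range is refused whole. The fingers move at their own pace and stop on an object; "grip_force" is the grip in N (left out, the last holds). Time passes only in rows, so rows that do not move let the fingers close. It gives the time, the measured TCP pose, the force and the opening at its end, in the units of the state.
- sensors.get_state(): the state, without advancing time (a new reading comes with each control period).
- optics.get_image(name): name is "scene" or "top" or "wrist"; returns a dict with "frame" (420x560x3 uint8, red, green, blue), "z_map" (420x560 float32, m along the optical axis (not along the pixel's ray), 0 where there is no reading), "fov_y" (degrees; the focal length in pixels is half the picture's height over the tangent of half this angle, whatever the lens; pixels are square), "cx", "cy" (the principal point, pixels), "R" (3x3) and "t" (3): a world point X has camera coordinates R X + t; the wrist camera has in their place "mount" (4x4, takes a point from camera to tool coordinates, whose origin is the TCP and whose axes are the tool frame's). Camera axes: x right, y down, z forward; pixel columns grow to the right and rows downward; lengths in m; the calibration is good to about 2 mm. A picture is of the moment at which its call begins: read the wrist's pose just before it.
- job_done(): hands the job in, once; it reports no verdict.
The state is a dict: "time_s": time; "joint_pos": joint angles; "joint_velocities": joint speeds; "joint_torque": joint torques, N m; "eef_pos": TCP position; "tcp_rot": TCP orientation; "ft_force": force on the tool from outside, world axes, zero at the start; "moment": the same for the moment, N m; "width": finger opening in m.
Only numpy, scipy, OpenCV 4.12 (cv2) and the standard library are available. Lean on these libraries where they do the work, as an engineer would, in place of code of your own. Each camera call takes 0.05 s, during which the arm holds its last target. There are 200 camera calls.

## Working session

There is one attempt and no reset: what is moved stays moved. The work goes in short steps, Python scripts to look and compute and a tool call to move; the robot and the scene stay as the last step left them, time stands still between calls to the robot, and variables do not carry over. Pictures are saved under pics/ and viewed, about 8 in all and at most 12, crops included, and the job is handed in when it is done.

Besides the shell and the picture viewer there is one more tool, called after "Call:" as a command line: name --pt "numbers of a row" for each row, then --argument value for the rest. drive_tool: Moves the arm, as the interface text tells. Its arguments: {"type":"object","properties":{"targets":{"type":"array","items":{"type":"array","items":{"type":"number"}}},"grip_force":{"type":"number"}},"required":["targets"]}

```bash
mkdir -p pics; cat > h.py <<'E'
import numpy as np, cv2
from cell import sensors, optics
def cloud(im):
    z=im["z_map"];h,w=z.shape;f=h/2/np.tan(np.radians(im["fov_y"])/2)
    u,v=np.meshgrid(np.arange(w),np.arange(h))
    P=np.stack([(u-im["cx"])/f*z,(v-im["cy"])/f*z,z],-1)
    return (P-im["t"])@im["R"]   # world
E
python3 - <<'E'
from h import *
for n in("top","scene"):
    im=optics.get_image(n);P=cloud(im);np.savez(n+".npz",P=P,f=im["frame"],z=im["z_map"])
    cv2.imwrite(f"pics/{n}.png",im["frame"][...,::-1]);print(n,im["fov_y"],im["R"],im["t"])
print(sensors.get_state())
E
```

```text
top 53.48746652678809 [[ 2.14294344e-02 -9.99770357e-01  1.16035357e-04]
 [-9.88849667e-01 -2.12124638e-02 -1.47398665e-01]
 [ 1.47367278e-01  3.04392850e-03 -9.89077156e-01]] [0.16685459 0.53007585 1.0087596 ]
scene 54.25494215851392 [[-0.80431758 -0.59394554  0.01737579]
 [-0.42846499  0.559468   -0.70951625]
 [ 0.41169282 -0.57812131 -0.70447482]] [0.52652718 0.18552299 1.00715401]
{'time_s': 0.1, 'joint_pos': array([-1.32759978e+00,  4.91494089e-01,  1.55940115e+00,  2.72332900e-06,
        1.09171317e+00, -1.05583670e-01]), 'joint_velocities': array([ 0.00104119, -0.00109199, -0.00110604,  0.00072102,  0.00177827,
       -0.00055107]), 'joint_torque': array([ 3.57539117e-03, -6.13623190e+01, -2.58606255e+01,  6.93953061e-02,
        4.70158062e-02, -4.57403553e-05]), 'eef_pos': array([ 0.21357199, -0.58713818,  0.21411906]), 'tcp_rot': array([-3.14148320e+00,  1.00984586e-03, -1.22201732e+00]), 'ft_force': array([ 0.49022826, -0.25678175, -0.24807865]), 'moment': array([-0.00835437,  0.0016664 ,  0.01264586]), 'width': 0.09528406793215105}
```

View pics/top.png

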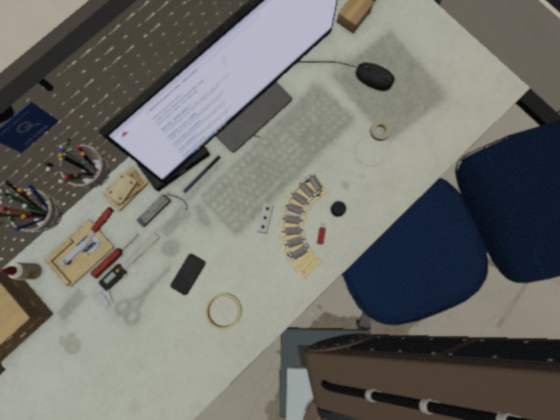

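View pics/scene.png

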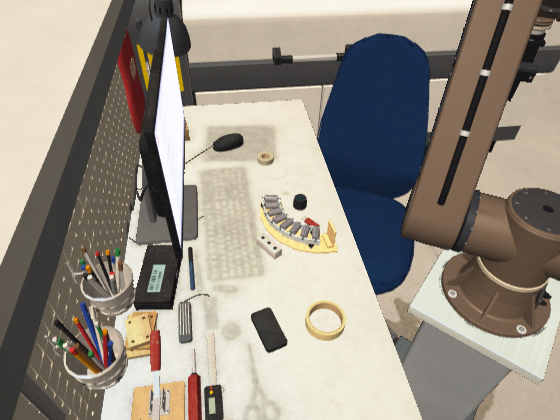

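The top view shows the track around (300,220), with the stop plate near (303,264) and the open end at (315,184). The loupe is at (338,208), the stick at (321,236) and the gauge block at (265,219).

```bash
python3 - <<'E'
from h import *
a=np.load("top.npz");b=np.load("scene.npz")
c1=cv2.resize(a["f"][170:285,260:350],None,fx=5,fy=5,interpolation=2)
cv2.imwrite("pics/c1.png",c1[...,::-1])
c2=cv2.resize(b["f"][185:260,245:345],None,fx=7,fy=7,interpolation=2)
cv2.imwrite("pics/c2.png",c2[...,::-1])
# roller-top points in both clouds
for n,d in(("top",a),("scene",b)):
    P=d["P"];s=P.reshape(-1,3);print(n)
    for lo,hi in((.035,.056),(.060,.08)):
        m=(P[...,2]>lo)&(P[...,2]<hi)
        if n=="top": r=np.s_[170:285,270:330]
        else: r=np.s_[185:260,245:345]
        q=P[r][m[r]];print(lo,len(q),q.mean(0),q.min(0),q.max(0))
P=a["P"]
for v in range(176,276,4): print(v,[f"{1000*P[v,u,2]:.0f}" for u in range(276,330,3)])
E
```

```text
top
0.035 1290 [0.52521562 0.13908129 0.04748637] [0.39877864 0.08075027 0.0350352 ] [0.63720965 0.18039082 0.0558359 ]
0.06 49 [0.40298207 0.110836   0.06959251] [0.38597156 0.09616705 0.06443485] [0.42005063 0.1248615  0.0758833 ]
scene
0.035 1115 [0.51406502 0.14461068 0.04550528] [0.38328078 0.03253797 0.0350216 ] [0.63199685 0.18431817 0.05583367]
0.06 52 [0.40020081 0.11423862 0.06669169] [0.38330848 0.09474324 0.06003865] [0.42048911 0.12952996 0.07205126]
176 ['-1', '-2', '-1', '-2', '-1', '-2', '-1', '2', '1', '-1', '-1', '43', '51', '6', '2', '-0', '-2', '-3']
180 ['-1', '2', '-0', '-0', '2', '-3', '0', '-1', '0', '44', '28', '44', '52', '54', '10', '-2', '0', '3']
184 ['1', '0', '-2', '1', '1', '-2', '-4', '4', '46', '50', '8', '10', '46', '52', '55', '6', '0', '-1']
188 ['2', '3', '0', '-1', '-1', '-0', '8', '38', '46', '49', '49', '46', '7', '47', '52', '30', '5', '-2']
192 ['-0', '-0', '2', '-1', '-1', '7', '32', '6', '8', '43', '50', '51', '51', '26', '45', '8', '10', '-3']
196 ['3', '3', '-1', '1', '5', '43', '49', '56', '46', '6', '9', '45', '46', '10', '21', '-4', '
[... 1317 characters left out ...]
5', '10', '51', '49', '45', '10', '-2', '3', '1', '2', '-1', '-1']
252 ['-2', '-5', '-2', '11', '44', '42', '50', '47', '50', '49', '48', '8', '5', '3', '-0', '-2', '-5', '-5']
256 ['4', '-3', '2', '1', '27', '48', '49', '51', '43', '5', '8', '10', '18', '9', '1', '-0', '1', '1']
260 ['-3', '-0', '1', '-2', '9', '9', '25', '5', '9', '8', '17', '16', '32', '69', '8', '2', '-3', '-3']
264 ['-1', '1', '-3', '-2', '2', '8', '9', '8', '9', '19', '13', '64', '68', '8', '7', '-2', '-3', '-5']
268 ['-4', '-2', '0', '-2', '1', '2', '5', '9', '17', '19', '68', '4', '7', '1', '-1', '-6', '1', '-3']
272 ['-1', '-2', '-1', '-2', '3', '-2', '2', '-1', '9', '33', '6', '5', '-1', '4', '3', '-3', '-3', '-1']
```

View pics/c1.png

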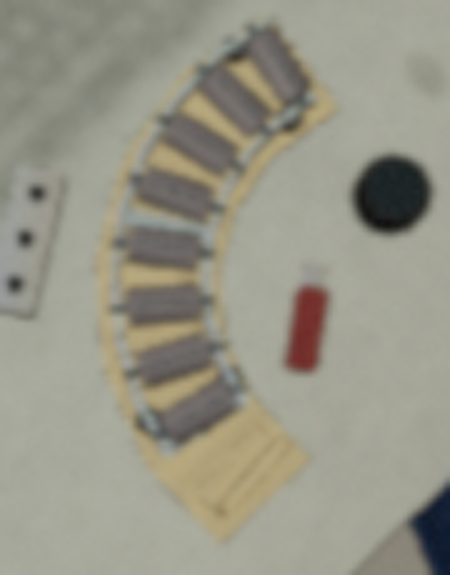

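View pics/c2.png

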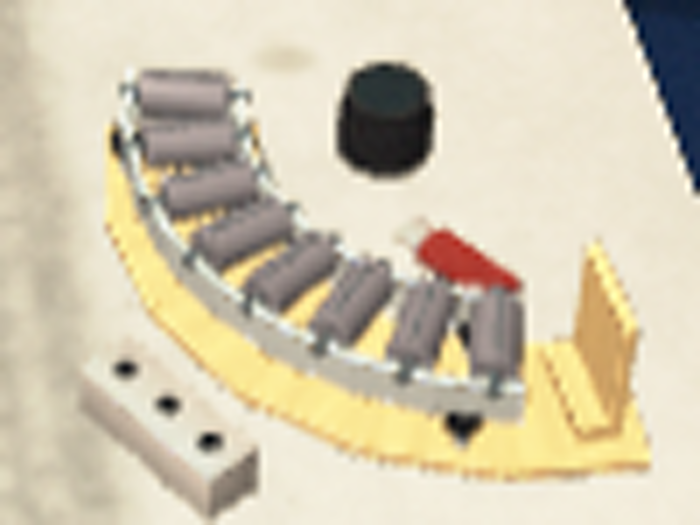

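Both crops agree. In crop c1, roller 1 is at (279,64), roller 5 at (166,247), roller 8 at (200,405) and the stop plate near (245,465). Next I fit the track pose from these and from the depth clouds.

```bash
python3 - <<'E'
from h import *
from scipy.optimize import least_squares
im=optics.get_image("top");R,t=im["R"],im["t"]
f=210/np.tan(np.radians(im["fov_y"])/2)
px=np.array([(279,64),(236,98),(199,143),(178,194),(166,247),(163,303),(176,358),(200,405)])
px=(px+.5)/5-.5+[260,170]
d=np.c_[(px-[im["cx"],im["cy"]])/f,np.ones(8)]@R; C=-R.T@t
W=C+d*((.050-C[2])/d[:,2])[:,None]
a=np.radians((np.arange(1,9)-4.5)*12.5)
L=np.c_[-.112+.13*np.cos(a),.13*np.sin(a)]
def T(p,L): c,s=np.cos(p[2]),np.sin(p[2]); return L@np.array([[c,s],[-s,c]])+p[:2]
r=least_squares(lambda p:(T(p,L)-W[:,:2]).ravel(),[.53,.15,2.])
print("pixels",r.x,np.abs(r.fun).max())
# depth fits: roller-high points inside the annulus, radial centre + angular ends
for n in("top","scene"):
    P=np.load(n+".npz")["P"].reshape(-1,3);p=r.x.copy()
    for _ in range(6):
        c,s=np.cos(p[2]),np.sin(p[2]);l=(P[:,:2]-p[:2])@np.array([[c,-s],[s,c]])
        q=l-[-.112,0];rad=np.hypot(*q.T);th=np.arctan2(q[:,1],q[:,0])
        m=(P[:,2]>.047)&(P[:,2]<.058)&(abs(rad-.13)<.024)&(abs(th)<.9)
        Q=P[m,:2]
        def fun(pp):
            c,s=np.cos(pp[2]),np.sin(pp[2]);l=(Q-pp[:2])@np.array([[c,-s],[s,c]])-[-.112,0]
            rr=np.hypot(*l.T);th=np.arctan2(l[:,1],l[:,0]);k=np.clip(np.round(th/np.radians(12.5)-.5),-4,3)+.5
            return np.r_[rr-.13,(th-k*np.radians(12.5))*.13]
        p=least_squares(fun,p,loss="soft_l1",f_scale=.01).x
    print(n,p,m.sum(),"z90",np.percentile(P[m,2],[50,75,90]))
    mm=(P[:,2]>.062)&(P[:,2]<.076)&(np.hypot(*(P[:,:2]-[.40,.112]).T)<.04)
    e=np.radians(43.75);st=np.array([[-.112+.13*np.cos(e)-.041*np.sin(e),.13*np.sin(e)+.041*np.cos(e)]])
    print("stop cloud",np.median(P[mm],0),"pred",T(p,st))
p=r.x
print("tops",T(p,L).round(4).tolist(),"centre",T(p,np.array([[-.112,0]])))
E
```

```text
pixels [0.52684729 0.13445034 1.36373096] 0.002982342063578669
top [0.5260479  0.13561174 1.36130733] 732 z90 [0.05038529 0.05184171 0.05307748]
stop cloud [0.40296503 0.11060356 0.06934086] pred [[0.39948852 0.11503649]]
scene [0.52314501 0.13809887 1.3584866 ] 441 z90 [0.04992963 0.05121273 0.05232373]
stop cloud [0.40026564 0.11407384 0.06827882] pred [[0.3965281  0.11788069]]
tops [[0.6111, 0.0983], [0.5927, 0.1197], [0.57, 0.1367], [0.5442, 0.1484], [0.5165, 0.1542], [0.4882, 0.1539], [0.4607, 0.1475], [0.4352, 0.1352]] centre [[0.50382134 0.02484283]]
```

Call:
drive_tool --pt "-0.031 -0.038 0 0 0 0 1" --pt "-0.031 -0.038 0 0 0 0 1" --pt "-0.031 -0.038 0 0 0 0 1" --pt "-0.031 -0.038 0 0 0 0 1" --pt "-0.031 -0.038 0 0 0 0 1" --pt "-0.031 -0.038 0 0 0 0 1" --pt "-0.031 -0.038 0 0 0 0 1" --pt "-0.031 -0.038 0 0 0 0 1" --pt "-0.031 -0.038 0 0 0 0 1" --pt "-0.031 -0.038 0 0 0 0 1" --pt "-0.031 -0.038 0 0 0 0 1" --pt "-0.031 -0.038 0 0 0 0 1" --pt "-0.031 -0.038 0 0 0 0 1" --pt "-0.031 -0.038 0 0 0 0 1" --grip_force 10

```text
time_s: 1.55
eef_pos: [0.5699, 0.0119, 0.2126]
tcp_rot: [3.141, 0.002, -1.231]
ft_force: [1.1, -1.3, -0.6]
width: 0.0007
```

Call:
drive_tool --pt "0 0 0 0 0 -8.1 1" --pt "0 0 0 0 0 -8.1 1" --pt "0 0 0 0 0 -8.1 1" --pt "0 0 0 0 0 -8.1 1" --pt "0 0 0 0 0 -8.1 1" --pt "0 0 0 0 0 -8.1 1" --pt "0 0 0 0 0 -8.1 1" --pt "0 0 0 0 0 -8.1 1" --pt "0 0 0 0 0 -8.1 1" --pt "0 0 0 0 0 -8.1 1" --pt "0 0 0 0 0 -8.1 1" --pt "0 0 0 0 0 -8.1 1" --pt "0 0 0 0 0 0 1"

```text
time_s: 2.85
eef_pos: [0.5709, 0.0196, 0.209]
tcp_rot: [-3.136, 0.004, 0.541]
ft_force: [0.2, 0.5, 0.8]
width: 0.0003
```

```bash
python3 - <<'E'
from h import *
s=sensors.get_state();im=optics.get_image("wrist")
print(s["eef_pos"],s["tcp_rot"],im["mount"],im["fov_y"],s["ft_force"])
import pickle;pickle.dump((s,im),open("w1.pkl","wb"))
cv2.imwrite("pics/w1.png",im["frame"][...,::-1])
E
```

```text
[0.57091267 0.01956478 0.20898314] [-3.13580507  0.0043535   0.54119978] [[ 9.99999493e-01  8.46652684e-04  5.45234112e-04 -7.50260546e-04]
 [-9.51960846e-04  9.71358297e-01  2.37617661e-01 -6.72039482e-02]
 [-3.28438047e-04 -2.37618060e-01  9.71358610e-01 -1.68813536e-01]
 [ 0.00000000e+00  0.00000000e+00  0.00000000e+00  1.00000000e+00]] 64.87964272613779 [0.16990895 0.45562145 0.79719122]
```

View pics/w1.png

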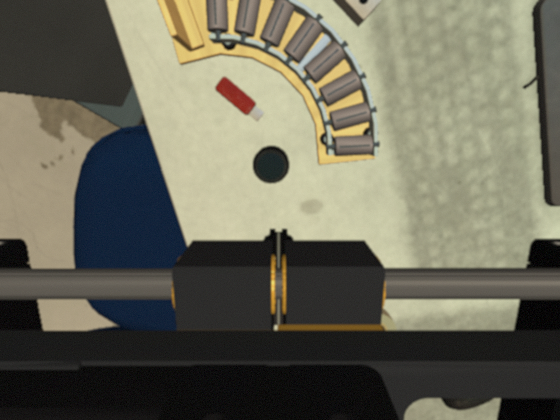

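The wrist view shows the rollers clearly: roller 1 at (352,146), roller 4 at (325,61), roller 7 near (248,14), loupe at (270,164).

```bash
python3 - <<'E'
from h import *
import pickle
from scipy.optimize import least_squares
from scipy.spatial.transform import Rotation as Ro
s,im=pickle.load(open("w1.pkl","rb"))
Rt=Ro.from_euler("xyz",s["tcp_rot"]).as_matrix();M=im["mount"]
Rc=Rt@M[:3,:3];C=Rt@M[:3,3]+s["eef_pos"]
f=210/np.tan(np.radians(im["fov_y"])/2)
px=np.array([(352,146),(349,117),(340,87),(325,61),(304,39),(277,24),(248,14)])
d=np.c_[(px-[im["cx"],im["cy"]])/f,np.ones(7)]@Rc.T
W=(C+d*((.050-C[2])/d[:,2])[:,None])
a=np.radians((np.arange(1,8)-4.5)*12.5);L=np.c_[-.112+.13*np.cos(a),.13*np.sin(a)]
def T(p,L): c,s=np.cos(p[2]),np.sin(p[2]); return L@np.array([[c,s],[-s,c]])+p[:2]
r=least_squares(lambda p:(T(p,L)-W[:,:2]).ravel(),[.525,.135,1.36]);print("px",r.x,np.abs(r.fun).max())
z=im["z_map"];u,v=np.meshgrid(np.arange(560),np.arange(420))
P=(np.stack([(u-im["cx"])/f*z,(v-im["cy"])/f*z,z],-1)@Rc.T+C)[:220].reshape(-1,3)
p=r.x
for _ in range(6):
    def loc(pp,Q): c,s=np.cos(pp[2]),np.sin(pp[2]);l=(Q-pp[:2])@np.array([[c,-s],[s,c]])-[-.112,0];return np.hypot(*l.T),np.arctan2(l[:,1],l[:,0])
    rad,th=loc(p,P[:,:2]);w=np.radians(12.5)
    m=(P[:,2]>.0465)&(P[:,2]<.058)&(abs(rad-.13)<.024)&(th<2.9*w)&(th>-4.5*w)
    Q=P[m,:2]
    def fun(pp):
        rr,th=loc(pp,Q);k=np.clip(np.round(th/w-.5),-4,3)+.5;return np.r_[rr-.13,(th-k*w)*.13]
    p=least_squares(fun,p,loss="soft_l1",f_scale=.01).x
print("depth",p,m.sum(),np.percentile(P[m,2],[50,90,97]),"bench z",np.median(P[(rad<.08)&(P[:,2]<.02),2]))
for q in(p,r.x): print("centre",q[:2]-.112*np.array([np.cos(q[2]),np.sin(q[2])]),np.degrees(q[2]))
E
```

```text
px [0.52529876 0.13345955 1.35679641] 0.002735390252315839
depth [0.52520401 0.13429211 1.37485059] 4609 [0.04953543 0.05096926 0.05155425] bench z -0.0013061640188231638
centre [0.50339825 0.02443534] 78.77313639694661
centre [0.50151329 0.02401435] 77.7387077756044
```

Call:
drive_tool --pt "0.0148 -0.006 0.026 0 0 0.9 1" --pt "0.0148 -0.006 0.026 0 0 0.9 1" --pt "0.0148 -0.006 0.026 0 0 0.9 1" --pt "0.0148 -0.006 0.026 0 0 0.9 1" --pt "0.0148 -0.006 0.026 0 0 0.9 1" --pt "0 0 0 0 0 0 1" --pt "0 0 0 0 0 0 1"

```text
time_s: 3.6
eef_pos: [0.6234, 0.083, 0.0753]
tcp_rot: [-3.138, 0.003, 0.423]
ft_force: [0.0, -0.3, 0.6]
width: 0.0005
```

Call:
drive_tool --pt "-0.002 0.001 0.01 -0.1 -0.1 0 1" --pt "-0.002 0.001 0.008 -0.1 0 0 1" --pt "0 0 0.004 0 0 -1 1" --pt "0 0 0 0 0 0 1" --pt "0 0 0 0 0 0 1"

```text
time_s: 4.1
eef_pos: [0.6204, 0.0773, 0.0554]
tcp_rot: [3.14, 0.001, 0.438]
ft_force: [0.3, -0.9, -0.1]
width: 0.0006
```

```bash
cat > plan.py <<'E'
from h import *
import sys
s=sensors.get_state();p=s["eef_pos"];C=np.array([.5025,.0252]);q=p[:2]-C
ph=np.degrees(np.arctan2(q[1],q[0]));yaw=np.degrees(s["tcp_rot"][2])
print("t %.2f z %.4f r %.4f angle rel %.1f (roller %.2f) yaw-angle %.1f tilt(deg) %s F %s"%(s["time_s"],p[2],np.hypot(*q),ph-78.3,(ph-78.3)/12.5+4.5,yaw-ph,np.degrees([(abs(s["tcp_rot"][0])-np.pi)*np.sign(s["tcp_rot"][0]),s["tcp_rot"][1]]).round(2),s["ft_force"].round(2)))
E
python3 plan.py
```

```text
t 4.10 z 0.0554 r 0.1289 angle rel -54.4 (roller 0.14) yaw-angle 1.2 tilt(deg) [-0.1   0.07] F [ 0.28 -0.9  -0.15]
```

Call:
drive_tool --pt "0.001 0 0.005 0 0 0 1" --pt "0 0 0 0 0 0 1" --pt "0 -0.005 0 0 0 -2 1" --pt "0 -0.005 0 0 0 -2 1" --pt "0 0 0 0 0 0 1"

```text
time_s: 4.6
eef_pos: [0.617, 0.0873, 0.051]
tcp_rot: [3.139, 0.0, 0.514]
ft_force: [-1.0, -0.9, 2.4]
width: 0.0001
```

```bash
python3 plan.py
```

```text
t 4.60 z 0.0510 r 0.1303 angle rel -49.8 (roller 0.51) yaw-angle 1.0 tilt(deg) [-0.15  0.02] F [-0.99 -0.88  2.38]
```

Call:
drive_tool --pt "0 -0.006 0 0 0 -2.5 1" --pt "0 -0.006 0 0 0 -2.5 1" --pt "0 -0.006 0 0 0 -2.5 1"

```text
time_s: 4.9
eef_pos: [0.6074, 0.103, 0.0516]
tcp_rot: [3.138, 0.0, 0.649]
ft_force: [-0.6, -1.5, 2.0]
width: 0.0007
```

```bash
python3 plan.py
```

```text
t 4.90 z 0.0516 r 0.1306 angle rel -41.7 (roller 1.16) yaw-angle 0.7 tilt(deg) [-0.18  0.01] F [-0.58 -1.5   1.97]
```

Call:
drive_tool --pt "0 -0.006 0.0006 0 0 -2.6 1" --pt "0 -0.006 0.0004 0 0 -2.6 1" --pt "0 -0.006 0.0003 0 0 -2.6 1" --pt "0 -0.006 0.0003 0 0 -2.6 1"

```text
time_s: 5.3
eef_pos: [0.591, 0.1222, 0.0509]
tcp_rot: [3.138, 0.0, 0.841]
ft_force: [-1.0, -0.9, 1.9]
width: 0.0006
```

```bash
python3 plan.py
```

```text
t 5.30 z 0.0509 r 0.1313 angle rel -30.7 (roller 2.05) yaw-angle 0.5 tilt(deg) [-0.23  0.01] F [-1.   -0.9   1.91]
```

Call:
drive_tool --pt "-0.0005 -0.006 0.0002 0 0 -2.6 1" --pt "-0.0005 -0.006 0.0002 0 0 -2.6 1" --pt "-0.0005 -0.006 0.0002 0 0 -2.6 1" --pt "-0.0003 -0.006 0.0002 0 0 -2.6 1" --pt "-0.0003 -0.006 0.0002 0 0 -2.6 1"

```text
time_s: 5.8
eef_pos: [0.5659, 0.1401, 0.0514]
tcp_rot: [3.134, -0.002, 1.079]
ft_force: [0.2, -0.5, 1.6]
width: 0.0005
```

```bash
python3 plan.py
```

```text
t 5.80 z 0.0514 r 0.1313 angle rel -17.2 (roller 3.13) yaw-angle 0.7 tilt(deg) [-0.43 -0.09] F [ 0.24 -0.47  1.6 ]
```

Call:
drive_tool --pt "-0.001 -0.006 0.0008 0.1 0.2 -2.6 1" --pt "-0.0005 -0.006 0.0005 0.1 0.2 -2.6 1" --pt "-0.0005 -0.006 0.0003 0 0.1 -2.6 1" --pt "-0.0004 -0.006 0.0003 0 0 -2.6 1"

```text
time_s: 6.2
eef_pos: [0.5435, 0.1493, 0.0508]
tcp_rot: [3.132, -0.012, 1.271]
ft_force: [0.1, 0.1, 3.0]
width: 0.0004
```

```bash
python3 plan.py
```

```text
t 6.20 z 0.0508 r 0.1307 angle rel -6.6 (roller 3.97) yaw-angle 1.1 tilt(deg) [-0.55 -0.69] F [0.09 0.14 2.96]
```

Call:
drive_tool --pt "-0.0004 -0.006 0.0002 0.2 -0.25 -2.5 1" --pt "-0.0004 -0.006 0.0002 0.2 -0.25 -2.5 1" --pt "-0.0004 -0.006 0.0002 0.2 -0.2 -2.5 1" --pt "-0.0004 -0.006 0.0002 0 0 -2.5 1"

```text
time_s: 6.6
eef_pos: [0.5202, 0.1546, 0.0513]
tcp_rot: [3.138, -0.0, 1.454]
ft_force: [-0.2, 0.1, 1.4]
width: 0.0006
```

```bash
python3 plan.py
```

```text
t 6.60 z 0.0513 r 0.1306 angle rel 3.9 (roller 4.81) yaw-angle 1.1 tilt(deg) [-0.22 -0.02] F [-0.16  0.11  1.36]
```

Call:
drive_tool --pt "-0.0004 -0.006 0.0009 0.1 0 -2.5 1" --pt "-0.0004 -0.006 0.0006 0.1 0 -2.5 1" --pt "-0.0004 -0.006 0.0004 0.05 0 -2.5 1" --pt "-0.0004 -0.006 0.0004 0.05 0 -2.5 1"

```text
time_s: 7.0
eef_pos: [0.4967, 0.1555, 0.0503]
tcp_rot: [3.138, -0.001, 1.638]
ft_force: [1.1, 0.2, 2.5]
width: 0.0007
```

```bash
python3 plan.py
```

```text
t 7.00 z 0.0503 r 0.1304 angle rel 14.3 (roller 5.64) yaw-angle 1.3 tilt(deg) [-0.19 -0.07] F [1.06 0.16 2.52]
```

Call:
drive_tool --pt "-0.0003 -0.006 0.0001 0.1 0 -2.5 1" --pt "-0.0003 -0.006 0.0002 0.1 0 -2.5 1" --pt "-0.0003 -0.006 0.0003 0.05 0 -2.5 1" --pt "-0.0003 -0.006 0.0003 0.05 0 -2.5 1"

```text
time_s: 7.4
eef_pos: [0.4734, 0.1521, 0.0508]
tcp_rot: [3.139, -0.001, 1.822]
ft_force: [0.5, 0.4, 2.5]
width: 0.0006
```

```bash
python3 plan.py
```

```text
t 7.40 z 0.0508 r 0.1302 angle rel 24.6 (roller 6.47) yaw-angle 1.5 tilt(deg) [-0.16 -0.08] F [0.49 0.43 2.49]
```

Call:
drive_tool --pt "-0.0003 -0.006 0.0003 0.1 0 -2.4 1" --pt "-0.0003 -0.006 0.0003 0.1 0 -2.4 1" --pt "-0.0003 -0.006 0.0003 0.05 0 -2.4 1" --pt "-0.0003 -0.006 0.0003 0.05 0 -2.4 1"

```text
time_s: 7.8
eef_pos: [0.4511, 0.1445, 0.0509]
tcp_rot: [3.14, -0.001, 1.998]
ft_force: [-0.1, 1.2, 2.3]
width: 0.0008
```

```bash
python3 plan.py
```

```text
t 7.80 z 0.0509 r 0.1299 angle rel 35.0 (roller 7.30) yaw-angle 1.2 tilt(deg) [-0.11 -0.05] F [-0.07  1.15  2.27]
```

Call:
drive_tool --pt "-0.0003 -0.006 0.0003 0.1 0 -2.5 1" --pt "-0.0003 -0.006 0.0003 0 0 -2.5 1" --pt "-0.0003 -0.006 0.0003 0 0 -2.5 1" --pt "-0.0003 -0.006 0.0003 0 0 -2.5 1" --pt "-0.0003 -0.004 0 0 0 -1.5 1"

```text
time_s: 8.3
eef_pos: [0.4273, 0.1304, 0.051]
tcp_rot: [3.137, 0.001, 2.21]
ft_force: [-1.0, 1.3, 2.5]
width: 0.0005
```

```bash
python3 plan.py
```

```text
t 8.30 z 0.0510 r 0.1293 angle rel 47.3 (roller 8.28) yaw-angle 1.1 tilt(deg) [-0.25  0.03] F [-0.98  1.29  2.5 ]
```

Call:
drive_tool --pt "0 -0.005 0 0 0 -2 1" --pt "0 -0.003 -0.003 0 0 0 1" --pt "0 0 -0.02 0 0 0 1" --pt "0 0 -0.03 0 0 0 1" --pt "0 0 -0.04 0 0 0 1" --pt "0 0.01 -0.04 0 0 0 1" --pt "0 0.03 -0.02 0 0 0 1" --pt "0 0.03 0 0 0 0 1" --pt "0 0.03 0 0 0 0 1" --pt "0 0 0 0 0 0 1" --pt "0 0 0 0 0 0 1"

```text
time_s: 9.4
eef_pos: [0.4996, 0.1902, 0.2148]
tcp_rot: [3.134, 0.001, 2.239]
ft_force: [-0.2, 0.2, 0.3]
width: 0.0004
```

```bash
python3 plan.py; python3 - <<'E'
from h import *
for n in("scene","wrist"):
    im=optics.get_image(n);fr=im["frame"]
    if n=="scene": fr=cv2.resize(fr[180:265,235:350],None,fx=6,fy=6,interpolation=2)
    cv2.imwrite(f"pics/end_{n}.png",fr[...,::-1])
E
```

```text
t 9.40 z 0.2148 r 0.1651 angle rel 12.7 (roller 5.52) yaw-angle 37.2 tilt(deg) [-0.46  0.08] F [-0.15  0.15  0.29]
```

View pics/end_scene.png

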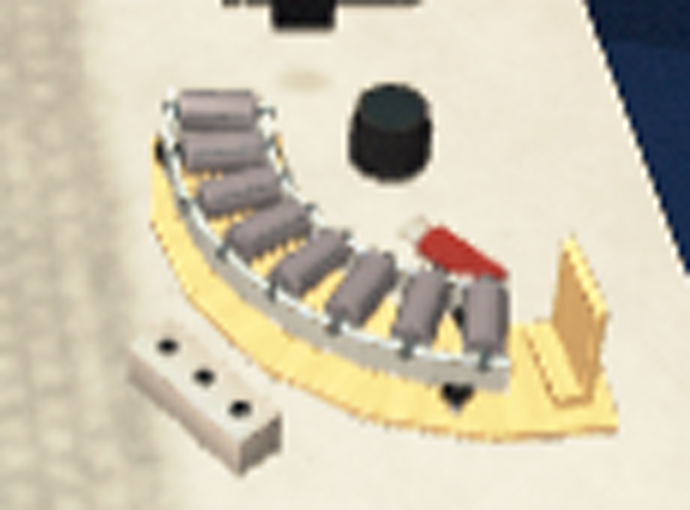

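View pics/end_wrist.png

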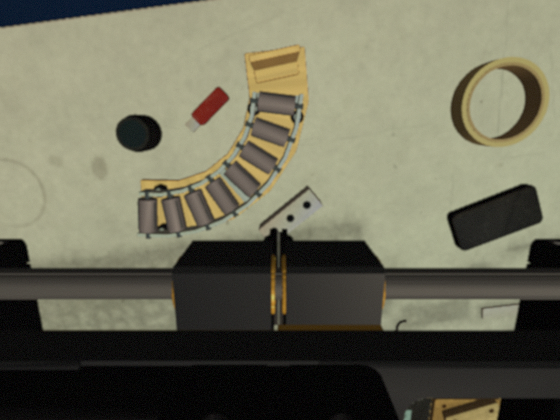

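The loupe, stick and block are unmoved and the hand is clear. I'll check for turned rollers by comparing the dark marker lines before and after.

```bash
python3 - <<'E'
from h import *
b=np.load("scene.npz");a=optics.get_image("scene");A=a["frame"];B=b["f"]
c=[cv2.resize(x[190:250,258:324],None,fx=8,fy=8,interpolation=cv2.INTER_CUBIC) for x in(B,A)]
c=np.hstack(c)
c=cv2.resize(c,(800,int(800*c.shape[0]/c.shape[1])))
cv2.imwrite("pics/cmp.png",cv2.convertScaleAbs(c[...,::-1],alpha=1.5,beta=-80))
P0=b["P"];P1=cloud(a)
d=np.abs(A.astype(int)-B).sum(-1)
# change inside each object's image region
for n,(u,v) in dict(loupe=(300,201),stick=(313,223),block=(269,245),power=(268,329),mask=(325,320),clear=(265,158)).items():
    print(n,np.percentile(d[v-10:v+10,u-10:u+10],[50,90]))
E
```

```text
loupe [3. 7.]
stick [ 3. 23.]
block [2. 6.]
power [4. 8.]
mask [2. 4.]
clear [  4. 400.]
```

View pics/cmp.png

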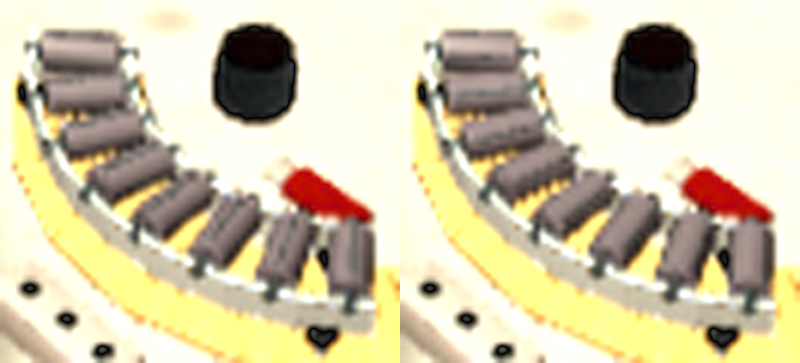

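```bash
python3 - <<'E'
from h import *
B=np.load("scene.npz")["f"].astype(int);im=optics.get_image("scene");A=im["frame"].astype(int);f=210/np.tan(np.radians(im["fov_y"])/2)
d=np.abs(A-B).sum(-1)
for n in range(1,9):
    a=np.radians(78.3+(n-4.5)*12.5);X=np.array([[.5025+(.13+r)*np.cos(a)-w*np.sin(a),.0252+(.13+r)*np.sin(a)+w*np.cos(a),.049] for r in np.linspace(-.014,.014,15) for w in np.linspace(-.007,.007,8)])
    c=X@im["R"].T+im["t"];u=(c[:,:2]/c[:,2:]*f+[im["cx"],im["cy"]]).round().astype(int)
    g=lambda I:I.sum(-1)[u[:,1],u[:,0]].reshape(15,8).mean(0).round().astype(int)
    print(n,d[u[:,1],u[:,0]].mean().round(1),"before",g(B),"after",g(A))
E
```

```text
1 23.6 before [645 435 435 448 456 529 544 530] after [647 439 439 498 504 538 546 523]
2 30.3 before [321 361 392 410 447 489 496 484] after [331 380 432 464 480 485 475 438]
3 31.0 before [348 357 401 408 446 471 468 453] after [360 379 439 459 470 470 449 420]
4 31.4 before [376 381 400 398 438 455 443 422] after [389 399 436 455 460 453 429 379]
5 33.9 before [447 416 390 387 426 442 424 395] after [466 446 447 452 452 441 412 355]
6 30.9 before [443 430 406 382 418 422 395 356] after [430 433 453 450 441 420 378 307]
7 24.7 before [433 446 426 389 414 407 367 319] after [426 448 459 449 434 406 343 287]
8 25.9 before [439 463 441 381 381 399 336 383] after [447 459 469 441 440 405 308 380]
```

Every roller's marker line was on top at the start. It has left the top on all eight.

```bash
python3 -c "
from cell import job_done;print(job_done())"
```

```text
the job is handed in; nothing more can be done
None
```

I stroked the closed fingertips along the middle of the bend over all eight rollers, from the open end to about 15 mm past roller 8. I then lifted the hand clear (tip at 0.215 m) and handed the job in after about 9.6 s of robot time.

- **Path and pressure:** the fingertips stayed within about 1.5 mm of the fitted centreline. Fingertip height read 50.3–51.6 mm against roller tops at 52 mm. The force was 1.4–3.0 N at each point I read it, against about 8.5 N for the stops. Between readings I have no force values.
- **Rollers:** comparing scene images before and after, the dark marker line that was on top of each of the eight rollers is gone from the top. I did not measure how far each one turned. That they turned towards the stop plate follows from the stroke direction; the pictures don't show it separately.
- **Surroundings:** the loupe, gauge block, power bank and masking tape look unchanged in the scene image. The memory stick does too, though its check region also picked up some change, probably from a turned roller beside it. The clear tape was hidden by the gripper in the last image, so I could not check it. The arm was never low near it.
- **Disagreement:** the camera fits of the track position differed by 2–4 mm. I used a compromise of them, and the contact forces agreed with it.

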